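# Seat the turntable's tray on its hidden spindle socket

### The job

The tray of the condiment turntable was put back after wiping, but its spindle is standing beside the socket in the foot, hidden underneath, and the tray rides too high. Without lifting it or tipping it off the foot, shift the tray about until the spindle finds the socket and drops in, so that the tray lies fully down and level, then let go of it. Leave the bottles, jars and other things round it where they stand.

Things in the scene. Friction and masses are not known exactly. Their poses are not given: they have to be found in the camera images.
- tray: Round wooden tray of the turntable, 230 mm across, 0.5 kg. Origin: centre of the underside of its 10 mm board, z up; a metal band round the edge rises to 12.5 mm over the origin. It rides level on its stub, 10 mm too high (origin z = 0.046), and slides and rocks easily; with the stub home it drops by its own weight to z = 0.036, lies level, and turns but no longer slides.
- tray_ring (a point): Centre of the top edge of the upright metal ring in the middle of the tray, which holds the salt shaker when in use: 48 mm inside, 56 mm outside diameter, 18 mm high, standing on the board (its top is 28 mm over the tray's origin). Closed fingers put inside it can push the tray any way; or grip it round the outside.
- tray_stub (a point): Centre of the foot of the steel spindle stub under the tray: 26 mm diameter, 10 mm long, on the tray's axis, pointing down. It stands on the flat top of the fixed grey foot, a disc 170 mm across and 36 mm high, with a blind socket (31 mm diameter, 18 mm deep) in its centre. The tray hides the socket: its centre is 20 to 33 mm from where the stub starts, in any direction.
- oil_bottle: Green glass bottle of oil with a red cap, 62 mm wide, 267 mm tall. Bystander. Origin: centre of its underside.
- pepper_mill: Dark wooden pepper mill, 58 mm wide, 170 mm tall. Bystander. Origin: centre of its underside.
- salt_shaker: Salt shaker with a grey domed top, 44 mm wide, 90 mm tall. Bystander. Origin: centre of its underside.
- spice_a: Spice jar with a dark cap and red-and-blue label, 41 mm wide, 105 mm tall. Bystander. Origin: centre of its underside.
- spice_b: Spice jar with a dark cap and pale label, 41 mm wide, 105 mm tall. Bystander. Origin: centre of its underside.
- mug_1: White mug with dark dots, 82 mm wide, 91 mm tall. Bystander. Origin: centre of its underside.
- egg_timer: White wind-up kitchen timer, 62 mm wide, 58 mm tall. Bystander. Origin: centre of its underside.
- tuna_tin: Flat pale tin, 66 mm wide, 22 mm tall. Bystander. Origin: centre of its underside.

How it is judged:
By the outcome, as a careful person would: the job done as asked, in the order asked, and still so for the second after the job is handed in, with the robot touching nothing.
It also fails if it takes over 61 s, if anything falls off the work surface, if the arm or the gripper's body presses on something with over 40 N, if the wrist force passes 120 N, or if a joint passes its speed limit or range.

### The arm

A 6-joint arm with a two-finger parallel gripper is mounted at the origin on a cart in front of the work surface, level with it; the furniture and walls round the work are solid. World frame = base frame: x ahead of the robot, y to its left, z up, the work surface at z = 0. Lengths are in mm, angles in degrees, forces in N, time in s.
With the tool pointing down it reaches from about 350 to 975 mm from the base axis. Payload 7.1 kg.
Tool frame: the origin (TCP) lies between the finger pads; the fingertips stand 11 mm ahead of it and the grasp point (between the pads) lies 8 mm behind it; z points along the fingers, y is the line along which they close (so a half turn about z gives the same grasp; the last joint's range is limited). The gripper opens to 88 mm and grips with 3 to 60 N. Pads are 20 mm wide; open, the fingers measure 115 mm over their backs; the gripper's body (75 mm by 178 mm) begins 61 mm behind the grasp point.
Start: joints at [-1.089, 24.242, 93.386, -0, 62.372, -1.089], TCP at [624.984, 0.026, 210.075] pointing down, gripper open.
Joint ranges: [-172.04, 172.04], [-51.8, 120.97], [4.93, 147.93], [-75.15, 255.16], [6.16, 154.13], [-145.62, 145.62]. Speed limits (degrees/s): [136.94, 136.94, 172.46, 180, 180, 180].

### API

Orientations are given as a 3x3 rotation matrix whose columns are the frame's x, y, z axes.
In Python, from workcell import robot, imaging, ticket gives the robot as it stands.
- The arm moves only by the tool servo_tool, never from a script. Its argument "series" is a list that holds one entry, the list of rows, each a list of 4 numbers: the shift along the tool's x, y, z each as a share of 0.025 m, from -1 to 1, then the turn about the tool's z as a share of 90 degrees, from -1 to 1. A call has 1 to 5 rows; each row shifts and turns the commanded pose from where the row before left it, along the tool's axes as they then stand; what a row does not reach is not made up. A row lasts 1/8 s, in which the tool goes at most 62.5 mm and 10.7 degrees, less where a joint would pass 70% of its speed; a pose out of reach is approached as far as the arm can. A call with a number of a shift or a turn outside -1 to 1 is refused whole. A call with a gripper value outside its range is refused whole. "jaw" is the opening, from -1 (shut) to 1 (fully open), so that 0 is half open, set as the call begins (left out, the last holds). The fingers move at their own pace and stop on an object; "squeeze" is the grip in N (left out, the last holds). Time passes only in rows, so rows that do not move let the fingers close. It gives the time, the measured TCP pose, the force, the opening and the grip force at its end, in the units of the state.
- robot.observe(): the state, without advancing time (a new reading comes with each control period).
- imaging.camera(name): name is "scene" or "side" or "wrist"; returns a dict with "pixels" (384x512x3 uint8, red, green, blue), "range_z" (384x512 float32, mm along the optical axis (not along the pixel's ray), 0 where there is no reading), "vfov" (degrees; the focal length in pixels is half the picture's height over the tangent of half this angle, whatever the lens; pixels are square), "cx", "cy" (the principal point, pixels), "R" (3x3) and "t" (3): a world point X has camera coordinates R X + t. Camera axes: x right, y down, z forward; pixel columns grow to the right and rows downward; lengths in mm; the calibration is good to about 2 mm. A picture is of the moment at which its call begins.
- ticket.hand_in(): hands the job in; it is judged then, once.
The state is a dict: "t": time; "joint_positions": joint angles; "joint_velocities": joint speeds; "effort": joint torques, N m; "tool_pos": TCP position; "tcp_rot": TCP orientation; "ft_force": force on the tool from outside, world axes, zero at the start; "moment": the same for the moment, N m; "gripper_width": finger opening in mm; "grip_force": force on a finger pad.
Only numpy, scipy, OpenCV 4.12 (cv2) and the standard library are available. Lean on these libraries where they do the work, as an engineer would, in place of code of your own. Each camera call takes 0.05 s, during which the arm holds its last target. There are 200 camera calls.

## Working session

There is one attempt and no reset: what is moved stays moved. The work goes in short steps, Python scripts to look and compute and a tool call to move; the robot and the scene stay as the last step left them, time stands still between calls to the robot, and variables do not carry over. Pictures are saved under pics/ and viewed, at most 10 in all, crops included, and the job is handed in when it is done.

Besides the shell and the picture viewer there is one more tool, called after "Call:" in YAML: its name, and indented under it one key for each argument. servo_tool: Moves the arm, as the interface text tells. Its arguments: {"type":"object","properties":{"series":{"type":"array","items":{"type":"array","items":{"type":"array","items":{"type":"number"}}}},"jaw":{"type":"number"},"squeeze":{"type":"number"}},"required":["series"]}

```bash
mkdir -p pics; cat > h.py <<'E'
import numpy as np, cv2
from workcell import robot, imaging, ticket
def cam(n):
    c=imaging.camera(n); c['f']=c['pixels'].shape[0]/2/np.tan(np.radians(c['vfov']/2)); return c
def cloud(c):
    z=c['range_z']; v,u=np.indices(z.shape)
    P=np.stack([(u-c['cx'])/c['f']*z,(v-c['cy'])/c['f']*z,z],-1)
    W=(P-c['t'])@np.array(c['R']); W[z<=0]=np.nan; return W
def save(c,n): cv2.imwrite('pics/'+n,c['pixels'][...,::-1])
E
python3 - <<'E'
from h import *
ims=[]
for n in ['scene','side','wrist']:
    c=cam(n); np.savez('c_'+n,W=cloud(c),p=c['pixels']); save(c,n+'0.png')
    print(n,c['f'],-np.array(c['R']).T@c['t'])
print(robot.observe())
E
```

```text
scene 412.695906079309 [  -82.01505782 -1010.23704728   724.35202092]
side 452.1569036768489 [  241.57213573 -1508.51584834   800.09108824]
wrist 275.4647114959891 [624.77512533  66.0302809  383.93023866]
{'t': 0.15, 'joint_positions': array([-1.08893217e+00,  2.42731930e+01,  9.34212760e+01,  1.07253845e-03,
        6.23730402e+01, -1.08913355e+00]), 'joint_velocities': array([ 0.02002021, -0.11225903, -0.23306226,  0.04556964,  0.05308143,
        0.04185917]), 'effort': array([ 9.52650989e-04, -5.44981134e+01, -2.73919362e+01,  6.45430083e-02,
        2.04369903e-02, -3.19723256e-05]), 'tool_pos': array([6.24547880e+02, 3.62510311e-02, 2.09493824e+02]), 'tcp_rot': array([[ 5.19822186e-06,  9.99999306e-01, -1.17772936e-03],
       [ 9.99999999e-01, -5.15232458e-06,  3.89740218e-05],
       [ 3.89679267e-05, -1.17772956e-03, -9.99999306e-01]]), 'ft_force': array([-0.2735156 ,  1.11315973,  0.73268395]), 'moment': array([ 0.04041165, -0.01394607,  0.00184533]), 'grip_force': 0.0, 'gripper_width': 87.9302018226635}
```

View pics/scene0.png

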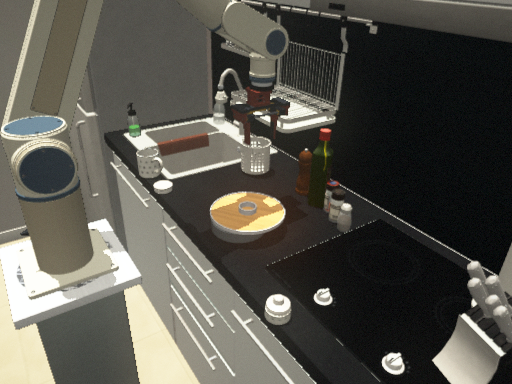

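View pics/wrist0.png

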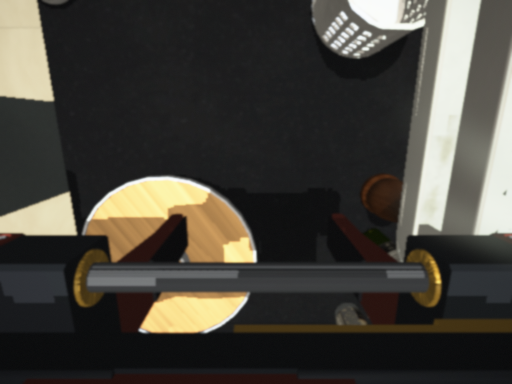

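View pics/side0.png

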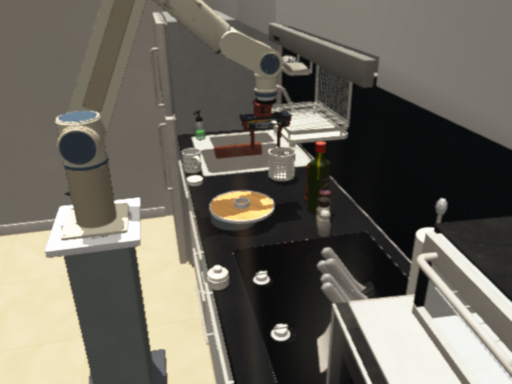

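The scene shows the tray with its centre ring at about (247,208), and the side view has the ring at about (241,202). The grey foot may show below the front rim at (248,232). I'll measure the tray, the ring and any visible foot wall from the depth.

```bash
python3 - <<'E'
from h import *
from scipy.optimize import least_squares
def circ(P,r=None):
    f=lambda q:np.hypot(P[:,0]-q[0],P[:,1]-q[1])-(q[2] if r is None else r)
    s=least_squares(f,[*P[:,:2].mean(0),100 if r is None else r],loss='soft_l1',f_scale=2); return s.x,np.sqrt(np.mean(s.fun**2)),len(P)
for n in ['scene','side','wrist']:
    d=np.load(f'c_{n}.npz'); W=d['W']
    if n=='scene': print('ring',W[208,240:256].round(0).tolist())
    if n=='scene': c0=W[215,235]; 
    m=(np.hypot(W[...,0]-c0[0],W[...,1]-c0[1])<160)
    P=W[m]; T=P[(P[:,2]>50)&(P[:,2]<64)]
    h=cv2.convexHull(T[:,:2].astype(np.float32))[:,0]
    print(n,'tray hull',circ(h),cv2.minEnclosingCircle(h),'medz',np.median(T[:,2]))
    # plane
    A=np.c_[T[:,:2],np.ones(len(T))]; print(' plane',np.linalg.lstsq(A,T[:,2],rcond=None)[0][:2])
    R=P[(P[:,2]>67)&(P[:,2]<80)]; 
    if len(R)>5: print(' ring',circ(R,27),R[:,2].max())
    for lo,hi in [(4,12),(12,20),(20,28),(28,34)]:
        F=P[(P[:,2]>lo)&(P[:,2]<hi)]
        if len(F)>8: print(' foot',lo,circ(F,85),F[:,:2].min(0),F[:,:2].max(0))
p=np.load('c_scene.npz')['p'][180:250,195:300,::-1]
cv2.imwrite('pics/crop.png',cv2.resize(p,None,fx=7,fy=7,interpolation=cv2.INTER_CUBIC))
E
```

```text
ring [[482.0, -111.0, 73.0], [498.0, -91.0, 57.0], [501.0, -93.0, 57.0], [504.0, -93.0, 56.0], [508.0, -93.0, 55.0], [511.0, -94.0, 55.0], [514.0, -95.0, 55.0], [518.0, -95.0, 53.0], [519.0, -99.0, 55.0], [520.0, -104.0, 57.0], [523.0, -104.0, 56.0], [526.0, -105.0, 56.0], [527.0, -109.0, 58.0], [530.0, -110.0, 57.0], [517.0, -134.0, 74.0], [521.0, -135.0, 73.0]]
scene tray hull (array([ 506.07640082, -113.18298649,  115.5335831 ]), np.float64(1.2391774739580776), 40) ((504.3682556152344, -111.84716033935547), 117.68894958496094) medz 56.235666273897024
 plane [0.00159062 0.00377641]
 ring (array([ 505.34856034, -113.47414181,   27.        ]), np.float64(2.424994042233922), 101) 77.74725022002882
 foot 4 (array([ 479.36855686, -106.06816973,   85.        ]), np.float64(9.902415872831412), 123) [ 375.60181779 -222.49869602] [542.76596664  -1.22037129]
 foot 12 (array([ 479.82158796, -106.01740131,   85.        ]), np.float64(1.6623702165805085), 108) [ 392.84425134 -192.43214703] [507.80711589 -75.90024955]
 foot 20 (array([ 479.64835434, -106.34228996,   85.        ]), np.float64(1.4
[... 848 characters left out ...]
.57891646] [ 529.79082525 -114.29203582]
 foot 20 (array([ 481.94713164, -108.0708619 ,   85.        ]), np.float64(2.3799173920496144), 72) [ 396.20169676 -198.21412588] [ 514.70036644 -112.57309511]
 foot 28 (array([ 383.50297042, -239.43274147,   85.        ]), np.float64(10.408987025190534), 31) [ 396.94803002 -195.53374955] [ 471.11556724 -117.2261515 ]
wrist tray hull (array([ 509.90773   , -111.52812227,  113.9088517 ]), np.float64(0.8945474666886506), 61) ((509.8113708496094, -112.43661499023438), 115.03917694091797) medz 56.11666113288527
 plane [ 0.00112547 -0.00147214]
 ring (array([ 511.42286081, -115.53413418,   27.        ]), np.float64(1.082457776509692), 24) 74.50311166717363
```

View pics/crop.png

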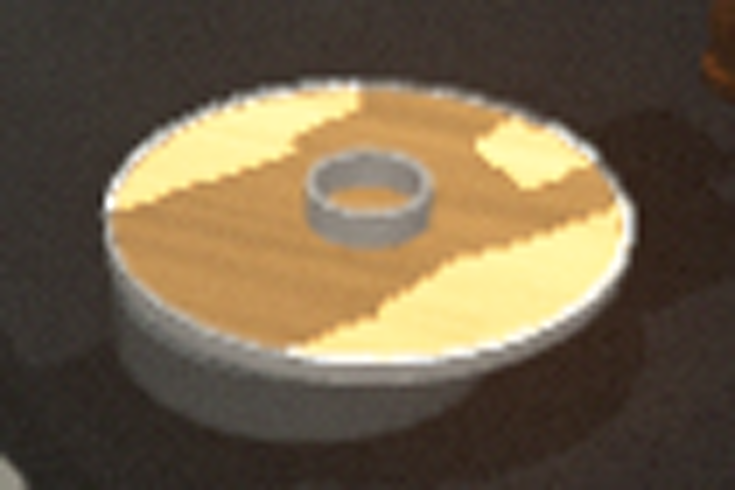

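The foot shows in both views, from (395,-193). The tray is at about (508,-114.5), and the foot is off from it by (-26,+7.5), which is 27 mm and fits the given 20–33. Before moving I'll check for tall obstacles near the path.

```bash
python3 - <<'E'
from h import *
for n in ['scene','side']:
    W=np.load(f'c_{n}.npz')['W'].reshape(-1,3)
    m=(W[:,2]>100)&(W[:,2]<185)&(abs(W[:,0]-500)<230)&(abs(W[:,1]+110)<230)
    P=W[m]; k=np.round(P[:,:2]/25).astype(int)
    u,c=np.unique(k,axis=0,return_counts=True); print(n,[(int(a*25),int(b*25),int(q)) for (a,b),q in zip(u,c) if q>3])
E
```

```text
scene []
side []
```

Call:
servo_tool:
  series:
    - [[-0.92, -0.93, 0, 0], [-0.92, -0.93, 0, 0], [-0.92, -0.93, 0, 0], [-0.92, -0.93, 0, 0], [-0.92, -0.93, 0, 0]]
  jaw: -1

```text
t: 0.78
tool_pos: [507.8, -115.6, 209.9]
tcp_rot: [[-0.0, 1.0, -0.0], [1.0, 0.0, 0.0], [0.0, -0.0, -1.0]]
ft_force: [1.0, 0.7, 0.6]
gripper_width: 41.4
grip_force: 0.0
```

Call:
servo_tool:
  series:
    - [[0, 0, 1, 0], [0, 0, 1, 0], [0, 0, 1, 0], [0, 0, 1, 0], [0, 0, 0, 0]]

```text
t: 1.4
tool_pos: [507.2, -114.6, 108.5]
tcp_rot: [[-0.0, 1.0, -0.004], [1.0, 0.0, 0.001], [0.001, -0.004, -1.0]]
ft_force: [-0.0, 0.3, -0.1]
gripper_width: 0.3
grip_force: 0.0
```

```bash
python3 - <<'E'
from h import *
s=robot.observe(); print(s['tool_pos'],s['gripper_width'])
ims=[]
for n,b in [('scene',(150,250,200,300)),('wrist',None)]:
    c=cam(n); p=c['pixels']
    np.savez('d_'+n,W=cloud(c))
    if b: p=cv2.resize(np.ascontiguousarray(p[b[0]:b[1],b[2]:b[3]]),(400,400),interpolation=cv2.INTER_CUBIC)
    else: p=cv2.resize(np.ascontiguousarray(p),(400,400*384//512))
    p=cv2.copyMakeBorder(p,0,400-p.shape[0],0,0,cv2.BORDER_CONSTANT); ims.append(p)
    W=cloud(c).reshape(-1,3); P=W[np.hypot(W[:,0]-508,W[:,1]+114)<60]
    F=P[(P[:,2]>82)&(P[:,2]<115)]; print(n,'fingers',len(F),np.round([F.min(0),F.max(0),F.mean(0)],1) if len(F) else '')
cv2.imwrite('pics/d.png',np.hstack(ims)[...,::-1])
E
```

```text
[ 507.19724682 -114.61425552  108.48717698] 0.31497714387302694
scene fingers 0 
wrist fingers 0
```

View pics/d.png

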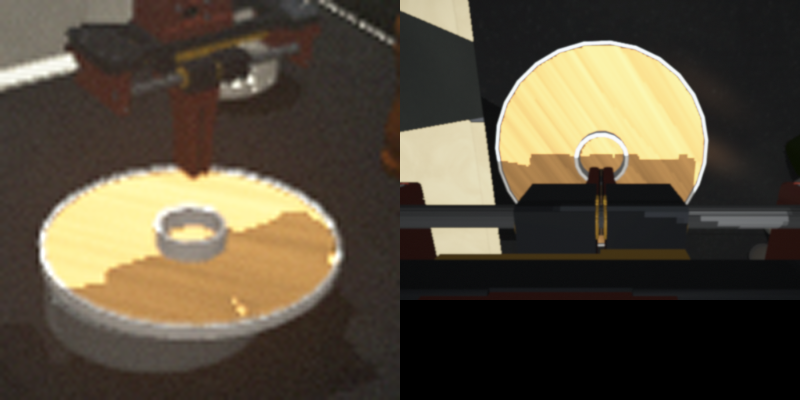

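The scene crop shows the closed fingers above and seemingly beyond the ring, tip at crop (193,178) and ring at (190,215). The wrist view has the ring at (601,155). I'll check by projecting.

```bash
python3 - <<'E'
from h import *
s=robot.observe()['tool_pos']
for n in ['scene','side','wrist']:
    c=cam(n); W=cloud(c)
    pr=lambda X:(lambda q:(q[:2]/q[2]*c['f']+[c['cx'],c['cy']]).round(1))(np.array(c['R'])@X+c['t'])
    print(n,'tip',pr(s-[0,0,11]),'tcp',pr(s),'ringtop',pr(np.array([508,-114.5,74])))
    u,v=pr(s+[0,0,10]).astype(int)
    print(W[v-8:v+12:2,u].round(0).tolist())
    P=W.reshape(-1,3); R=P[(P[:,2]>69)&(P[:,2]<80)&(np.hypot(P[:,0]-508,P[:,1]+114)<40)]
    if len(R): print(' ring mid',(R.min(0)+R.max(0))/2,len(R))
E
```

```text
scene tip [248.3 198.6] tcp [248.4 195.5] ringtop [247.9 205.9]
[[500.0, -126.0, 157.0], [499.0, -127.0, 151.0], [500.0, -126.0, 144.0], [498.0, -128.0, 138.0], [498.0, -129.0, 132.0], [502.0, -124.0, 122.0], [561.0, -34.0, 53.0], [552.0, -47.0, 55.0], [545.0, -58.0, 55.0], [519.0, -99.0, 76.0]]
 ring mid [ 505.69967999 -114.18150818   72.70578655] 85
side tip [241.7 193.8] tcp [241.6 191. ] ringtop [241.6 200.3]
[[505.0, -129.0, 159.0], [505.0, -127.0, 151.0], [505.0, -127.0, 143.0], [505.0, -125.0, 135.0], [505.0, -127.0, 128.0], [550.0, 109.0, 4.0], [527.0, -11.0, 55.0], [523.0, -27.0, 55.0], [520.0, -45.0, 55.0], [511.0, -88.0, 69.0]]
 ring mid [ 507.96547647 -113.1770462    72.50913029] 51
wrist tip [255.8 217.3] tcp [255.8 222.8] ringtop [254.8 206.1]
[[508.0, -105.0, 132.0], [508.0, -105.0, 135.0], [508.0, -105.0, 139.0], [509.0, -105.0, 141.0], [509.0, -105.0, 144.0], [509.0, -105.0, 147.0], [509.0, -105.0, 151.0], [509.0, -106.0, 152.0], [509.0, -105.0, 155.0], [509.0, -105.0, 158.0]]
 ring mid [ 508.89353057 -110.04193321   72.51368527] 877
```

Call:
servo_tool:
  series:
    - [[0.06, 0.03, 0.3, 0], [0, 0, 0.3, 0], [0, 0, 0.3, 0], [0, 0, 0.3, 0], [0, 0, 0, 0]]

```text
t: 2.28
tool_pos: [508.9, -113.4, 79.2]
tcp_rot: [[-0.0, 1.0, -0.002], [1.0, 0.0, 0.0], [0.0, -0.002, -1.0]]
ft_force: [-0.4, 1.0, -0.0]
gripper_width: 0.3
grip_force: 0.0
```

```bash
python3 - <<'E'
from h import *
s=robot.observe(); print(s['tool_pos'],s['ft_force'],s['gripper_width'])
c=cam('scene');a=cv2.resize(np.ascontiguousarray(c['pixels'][165:245,205:295]),(450,400),interpolation=cv2.INTER_CUBIC)
c=cam('wrist');b=cv2.resize(np.ascontiguousarray(c['pixels'][140:260,200:305]),(350,400),interpolation=cv2.INTER_CUBIC)
cv2.imwrite('pics/e.png',np.hstack([a,b])[...,::-1])
E
```

```text
[ 508.91600454 -113.35135059   79.23616612] [-0.40696527  1.03930946 -0.01219871] 0.2687978242777673
```

View pics/e.png

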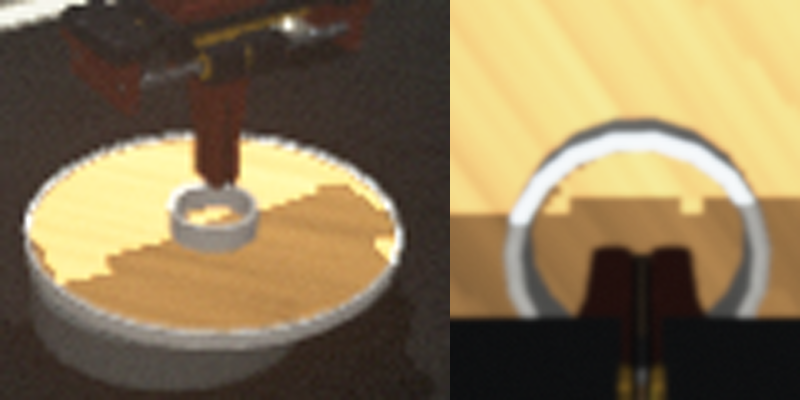

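The fingertips are at the ring's mouth, about 0–1 mm off in x. Visually the tip sits higher than specified. I'll lower in small steps and watch the force.

Call:
servo_tool:
  series:
    - [[0, 0, 0.2, 0], [0, 0, 0.2, 0], [0, 0, 0, 0], [0, 0, 0, 0]]

```text
t: 2.88
tool_pos: [509.5, -113.5, 70.0]
tcp_rot: [[0.0, 1.0, -0.0], [1.0, -0.0, 0.0], [0.0, -0.0, -1.0]]
ft_force: [-0.6, 0.1, 0.9]
gripper_width: 0.7
grip_force: 0.0
```

```bash
python3 - <<'E'
from h import *
s=robot.observe(); print(s['tool_pos'],s['ft_force'])
for n in ['scene','side']:
    c=cam(n); W=cloud(c)
    pr=lambda X:(lambda q:(q[:2]/q[2]*c['f']+[c['cx'],c['cy']]))(np.array(c['R'])@X+c['t'])
    u,v=pr(s['tool_pos']).round().astype(int)
    print(n,v,[(i,*W[i,u].round().astype(int).tolist()) for i in range(v-9,v+8)])
E
```

```text
[ 509.47343306 -113.47989068   70.04784548] [-0.60109093  0.08513787  0.876374  ]
scene 207 [(198, 502, -124, 108), (199, 501, -125, 106), (200, 499, -128, 104), (201, 500, -126, 100), (202, 504, -121, 92), (203, 500, -127, 93), (204, 501, -126, 89), (205, 504, -122, 82), (206, 522, -95, 59), (207, 522, -95, 55), (208, 519, -99, 55), (209, 514, -107, 57), (210, 496, -133, 73), (211, 496, -134, 70), (212, 493, -138, 70), (213, 493, -138, 66), (214, 494, -138, 62)]
side 201 [(192, 508, -128, 113), (193, 508, -124, 107), (194, 508, -128, 105), (195, 508, -127, 101), (196, 509, -121, 94), (197, 509, -121, 90), (198, 509, -118, 84), (199, 508, -123, 83), (200, 514, -89, 62), (201, 514, -92, 59), (202, 514, -92, 55), (203, 511, -105, 58), (204, 504, -141, 73), (205, 505, -135, 66), (206, 504, -138, 64), (207, 504, -140, 61), (208, 504, -140, 57)]
```

The visible tips end at z≈81, not 59 as specified. I'll descend in very small steps watching for contact. Pressing over the stub does no harm.

Call:
servo_tool:
  series:
    - [[0, 0, 0.08, 0], [0, 0, 0, 0]]

```text
t: 3.22
tool_pos: [509.4, -113.4, 68.0]
tcp_rot: [[-0.0, 1.0, -0.0], [1.0, 0.0, 0.0], [0.0, -0.0, -1.0]]
ft_force: [0.1, 0.1, 0.2]
gripper_width: 0.3
grip_force: 0.0
```

Call:
servo_tool:
  series:
    - [[0, 0, 0.06, 0], [0, 0, 0, 0]]

```text
t: 3.48
tool_pos: [509.4, -113.5, 66.5]
tcp_rot: [[0.0, 1.0, -0.0], [1.0, -0.0, 0.0], [0.0, -0.0, -1.0]]
ft_force: [-0.4, -0.9, 0.4]
gripper_width: 0.9
grip_force: 0.0
```

Call:
servo_tool:
  series:
    - [[0, 0, 0.04, 0], [0, 0, 0, 0]]

```text
t: 3.72
tool_pos: [509.4, -113.5, 65.5]
tcp_rot: [[-0.0, 1.0, -0.0], [1.0, 0.0, 0.0], [0.0, -0.0, -1.0]]
ft_force: [-0.1, -0.5, -0.7]
gripper_width: 0.4
grip_force: 0.0
```

No contact at all where the specified tip would already be 1.5 mm into the board, so the picture is right. I'll carry on down the same way.

Call:
servo_tool:
  series:
    - [[0, 0, 0.12, 0], [0, 0, 0, 0]]

```text
t: 3.98
tool_pos: [509.3, -113.4, 62.3]
tcp_rot: [[0.0, 1.0, -0.001], [1.0, -0.0, 0.0], [0.0, -0.001, -1.0]]
ft_force: [0.1, 1.1, 0.6]
gripper_width: 0.6
grip_force: 0.0
```

Call:
servo_tool:
  series:
    - [[0, 0, 0.1, 0], [0, 0, 0, 0]]

```text
t: 4.22
tool_pos: [509.3, -113.4, 59.9]
tcp_rot: [[0.0, 1.0, -0.0], [1.0, -0.0, 0.0], [0.0, -0.0, -1.0]]
ft_force: [-0.2, 0.4, -0.0]
gripper_width: 0.4
grip_force: 0.0
```

Call:
servo_tool:
  series:
    - [[0, 0, 0.1, 0], [0, 0, 0, 0]]

```text
t: 4.47
tool_pos: [509.3, -113.4, 57.4]
tcp_rot: [[-0.0, 1.0, -0.0], [1.0, 0.0, 0.0], [0.0, -0.0, -1.0]]
ft_force: [0.1, -0.5, -0.7]
gripper_width: 0.2
grip_force: 0.0
```

```bash
python3 - <<'E'
from h import *
s=robot.observe(); print(s['tool_pos'],s['ft_force'])
for n in ['scene','side']:
    c=cam(n); W=cloud(c)
    pr=lambda X:(lambda q:(q[:2]/q[2]*c['f']+[c['cx'],c['cy']]))(np.array(c['R'])@X+c['t'])
    u,v=pr(s['tool_pos']).round().astype(int)
    print(n,v,[(i,*W[i,u].round().astype(int).tolist()) for i in range(v-12,v+4)])
    if n=='scene':a=cv2.resize(np.ascontiguousarray(c['pixels'][165:245,205:295]),(450,400),interpolation=cv2.INTER_CUBIC)
c=cam('wrist');b=cv2.resize(np.ascontiguousarray(c['pixels'][140:260,200:305]),(350,400),interpolation=cv2.INTER_CUBIC)
cv2.imwrite('pics/f.png',np.hstack([a,b])[...,::-1])
E
```

```text
[ 509.32956842 -113.4100483    57.35897689] [ 0.14306119 -0.48717789 -0.66882268]
scene 210 [(198, 503, -122, 107), (199, 502, -123, 104), (200, 500, -126, 103), (201, 502, -124, 98), (202, 502, -125, 95), (203, 501, -126, 92), (204, 500, -127, 89), (205, 501, -125, 85), (206, 502, -125, 81), (207, 503, -122, 76), (208, 501, -126, 75), (209, 504, -122, 68), (210, 496, -134, 73), (211, 494, -136, 72), (212, 496, -135, 67), (213, 494, -137, 65)]
side 204 [(192, 509, -122, 110), (193, 509, -123, 107), (194, 508, -126, 104), (195, 508, -125, 100), (196, 507, -129, 98), (197, 507, -127, 93), (198, 508, -121, 86), (199, 507, -128, 86), (200, 507, -129, 82), (201, 508, -123, 75), (202, 508, -123, 71), (203, 512, -102, 56), (204, 504, -139, 72), (205, 503, -145, 71), (206, 504, -143, 66), (207, 505, -136, 59)]
```

View pics/f.png

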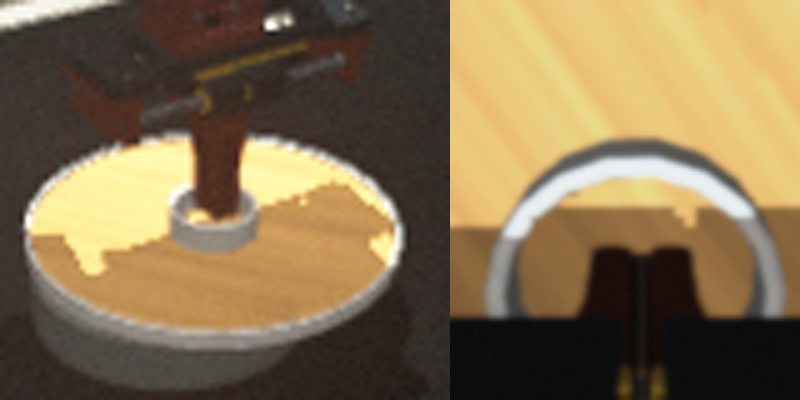

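The fingers are now inside the ring, roughly centred, with the tip ~5 mm below its top (scene crop (217,215)). I'll go another 8 mm down.

Call:
servo_tool:
  series:
    - [[0, 0, 0.12, 0], [0, 0, 0, 0]]

```text
t: 4.88
tool_pos: [509.3, -113.4, 54.3]
tcp_rot: [[-0.0, 1.0, -0.0], [1.0, 0.0, 0.0], [0.0, -0.0, -1.0]]
ft_force: [0.7, 0.1, -0.3]
gripper_width: 0.3
grip_force: 0.0
```

Call:
servo_tool:
  series:
    - [[0, 0, 0.1, 0], [0, 0, 0, 0]]

```text
t: 5.12
tool_pos: [509.3, -113.5, 51.9]
tcp_rot: [[0.0, 1.0, -0.0], [1.0, -0.0, 0.0], [0.0, -0.0, -1.0]]
ft_force: [0.1, -0.3, -1.0]
gripper_width: 0.3
grip_force: 0.0
```

Call:
servo_tool:
  series:
    - [[0, 0, 0.1, 0], [0, 0, 0, 0]]

```text
t: 5.38
tool_pos: [509.3, -113.5, 49.4]
tcp_rot: [[-0.0, 1.0, -0.0], [1.0, 0.0, 0.0], [0.0, -0.0, -1.0]]
ft_force: [0.9, 0.3, -0.5]
gripper_width: 0.9
grip_force: 0.0
```

Now I'll spread the fingers a little inside the ring as a loose cage, then re-measure tray against foot.

Call:
servo_tool:
  series:
    - [[0, 0, 0, 0], [0, 0, 0, 0], [0, 0, 0, 0]]
  jaw: -0.5
  squeeze: 3

```text
t: 5.75
tool_pos: [509.4, -113.5, 49.6]
tcp_rot: [[0.0, 1.0, -0.0], [1.0, -0.0, 0.0], [0.0, -0.0, -1.0]]
ft_force: [-1.0, -0.3, 0.1]
gripper_width: 21.3
grip_force: 0.3
```

```bash
cat >> h.py <<'E'
from scipy.optimize import least_squares
def circ(P,r):
    f=lambda q:np.hypot(P[:,0]-q[0],P[:,1]-q[1])-r
    return least_squares(f,[500,-110],loss='soft_l1',f_scale=1.5).x
def meas(pic=None):
    s=robot.observe(); print('tcp',s['tool_pos'].round(1),'F',s['ft_force'].round(1),'w',s['gripper_width'])
    for n in ['scene','side']:
        c=cam(n); W=cloud(c).reshape(-1,3); P=W[np.hypot(W[:,0]-500,W[:,1]+112)<160]
        T=P[(P[:,2]>40)&(P[:,2]<64)]
        h=cv2.convexHull(T[:,:2].astype(np.float32))[:,0]; t=circ(h,115)
        T=T[np.hypot(*(T[:,:2]-t).T)<95]; D=T[np.hypot(*(T[:,:2]-t).T)>40]
        pl=np.linalg.lstsq(np.c_[D[:,:2]-t,np.ones(len(D))],D[:,2],rcond=None)[0]
        F=P[(P[:,2]>12)&(P[:,2]<27)]; f=circ(F,85)
        print(n,'tray',t.round(1),'foot',f.round(1),'need',(f-t).round(1),'board z',pl[2].round(1),'tilt deg',np.degrees(pl[:2]).round(2))
    if pic: save(c,pic)
E
python3 -c "from h import *; meas()"
```

```text
tcp [ 509.4 -113.5   49.6] F [-1.  -0.3  0.1] w 21.327345019018097
scene tray [ 505.6 -113.9] foot [ 479.5 -106.5] need [-26.1   7.4] board z 56.1 tilt deg [-0.11  0.06]
side tray [ 508.3 -115.5] foot [ 481.9 -108.7] need [-26.4   6.8] board z 55.2 tilt deg [0.   0.03]
```

Call:
servo_tool:
  series:
    - [[0.055, -0.2, 0, 0], [0.055, -0.2, 0, 0], [0.055, -0.2, 0, 0], [0.055, -0.2, 0, 0], [0, 0, 0, 0]]

```text
t: 6.48
tool_pos: [488.7, -107.8, 49.5]
tcp_rot: [[-0.0, 1.0, -0.001], [1.0, 0.0, 0.0], [0.0, -0.001, -1.0]]
ft_force: [0.2, 0.7, -0.4]
gripper_width: 22.0
grip_force: 0.0
```

```bash
python3 -c "from h import *; meas()"
```

```text
tcp [ 488.7 -107.8   49.5] F [ 0.2  0.7 -0.4] w 22.041519527415637
scene tray [ 487.2 -109.9] foot [ 479.2 -106.3] need [-8.   3.6] board z 55.8 tilt deg [ 5.72 -1.  ]
side tray [ 488.4 -110.9] foot [ 481.  -107.8] need [-7.4  3.1] board z 54.7 tilt deg [ 5.49 -1.03]
```

The tray now rocks 5.7° toward −x because the stub's leading edge has dipped over the socket's rim. About (-7.7,+3.3) remains, so I'll continue gently.

Call:
servo_tool:
  series:
    - [[0.06, -0.08, 0, 0], [0.06, -0.08, 0, 0], [0.04, -0.08, 0, 0], [0, 0, 0, 0], [0, 0, 0, 0]]

```text
t: 7.2
tool_pos: [483.2, -103.9, 49.5]
tcp_rot: [[0.0, 1.0, -0.001], [1.0, -0.0, 0.0], [0.0, -0.001, -1.0]]
ft_force: [-0.1, 0.3, 0.4]
gripper_width: 21.7
grip_force: 0.5
```

```bash
python3 -c "from h import *; meas()"
```

```text
tcp [ 483.2 -103.9   49.5] F [-0.1  0.3  0.4] w 21.668399540390077
scene tray [ 481.5 -107.7] foot [ 478.7 -105.9] need [-2.9  1.8] board z 55.2 tilt deg [5.45 0.7 ]
side tray [ 484.7 -109.7] foot [ 481.2 -107.9] need [-3.5  1.8] board z 54.4 tilt deg [5.29 0.69]
```

Call:
servo_tool:
  series:
    - [[0.04, -0.06, 0, 0], [0.04, -0.06, 0, 0], [0, 0, 0, 0], [0, 0, 0, 0]]

```text
t: 7.8
tool_pos: [480.3, -102.0, 49.5]
tcp_rot: [[-0.0, 1.0, -0.0], [1.0, 0.0, 0.0], [0.0, -0.0, -1.0]]
ft_force: [-0.1, -0.8, -1.9]
gripper_width: 22.2
grip_force: 1.2
```

```bash
python3 -c "from h import *; meas()"
```

```text
tcp [ 480.3 -102.    49.5] F [-0.1 -0.8 -1.9] w 22.178551551948726
scene tray [ 479.5 -106.6] foot [ 478.8 -106. ] need [-0.7  0.6] board z 55.5 tilt deg [ 5.82 -1.59]
side tray [ 482.2 -108.7] foot [ 481.7 -107.8] need [-0.5  1. ] board z 54.5 tilt deg [ 5.89 -1.76]
```

Call:
servo_tool:
  series:
    - [[0.03, -0.06, 0, 0], [0, -0.04, 0, 0], [0, 0, 0, 0], [0, 0, 0, 0]]

```text
t: 8.4
tool_pos: [478.9, -101.4, 50.1]
tcp_rot: [[0.0, 1.0, 0.002], [1.0, -0.0, -0.0], [-0.0, 0.002, -1.0]]
ft_force: [2.4, -1.3, 2.7]
gripper_width: 21.8
grip_force: 2.1
```

```bash
python3 -c "from h import *; meas()"
```

```text
tcp [ 478.9 -101.4   50.1] F [ 2.4 -1.3  2.7] w 21.770483694955235
scene tray [ 477.6 -107. ] foot [ 481.  -107.8] need [ 3.4 -0.8] board z 46.2 tilt deg [-0.06 -0.03]
side tray [ 479.8 -110.2] foot [ 480.3 -108.1] need [0.5 2.1] board z 45.1 tilt deg [0.1 0.1]
```

It has dropped: the board top is at 46, as required, and level. I'll close the fingers clear of the ring and withdraw.

Call:
servo_tool:
  series:
    - [[-0.08, 0.06, 0, 0], [0, 0, 0, 0], [0, 0, 0, 0]]
  jaw: -1

```text
t: 8.88
tool_pos: [478.7, -103.0, 49.2]
tcp_rot: [[0.0, 1.0, -0.002], [1.0, -0.0, 0.0], [0.0, -0.002, -1.0]]
ft_force: [-0.1, -0.2, 1.0]
gripper_width: 0.5
grip_force: 0.0
```

Call:
servo_tool:
  series:
    - [[0, 0, -0.1, 0], [0, 0, -0.3, 0], [0, 0, -1, 0], [0, 0, -1, 0], [0, 0, -1, 0]]

```text
t: 9.5
tool_pos: [479.5, -103.2, 135.9]
tcp_rot: [[-0.0, 1.0, 0.0], [1.0, 0.0, -0.0], [-0.0, 0.0, -1.0]]
ft_force: [-0.3, -0.2, 0.3]
gripper_width: 0.7
grip_force: 0.0
```

Call:
servo_tool:
  series:
    - [[0, 0, -1, 0], [0, 0, -1, 0], [0, 0, 0, 0], [0, 0, 0, 0]]

```text
t: 10.0
tool_pos: [479.0, -103.1, 184.2]
tcp_rot: [[0.0, 1.0, -0.0], [1.0, -0.0, 0.0], [0.0, -0.0, -1.0]]
ft_force: [-0.1, 1.0, 1.0]
gripper_width: 0.7
grip_force: 0.0
```

```bash
python3 -c "from h import *; meas('end.png')"
```

```text
tcp [ 479.  -103.1  184.2] F [-0.1  1.   1. ] w 0.6790801846798106
scene tray [ 478.  -106.9] foot [ 478.6 -106.2] need [0.6 0.7] board z 46.1 tilt deg [0.01 0.02]
side tray [ 480.6 -109.5] foot [ 481.6 -108.7] need [1.  0.8] board z 45.3 tilt deg [-0.08  0.01]
```

View pics/end.png

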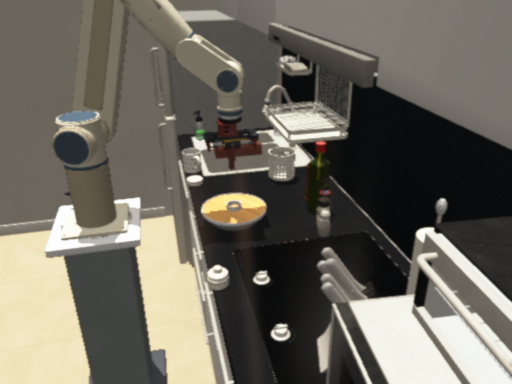

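The side view shows the tray at (234,210) lying down and level, centred on its foot. The arm is clear, and the bottle, jars, mug, timer and tin are where they stood.

```bash
python3 -c "from h import *; print(ticket.hand_in())"
```

```text
the job is handed in; nothing more can be done
None
```

The spindle has dropped into its socket, the tray lies fully down and level (board top 10 mm lower, at z ≈ 46 mm), the gripper is clear, nothing else was touched, and I handed the job in at about 10 s of the 61 s allowed.

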